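Pack the sampling caddy by colour

TASK

Pack the grey caddy for the sampling round from the things standing next to it on the desk (not those beside the centrifuge at the far left): stand the yellow-lid cup, the red-lid cup, the blue-cap bottle and the brown bottle with the black cap each in the round holder that has the colour of its lid or cap, upright and standing down on the caddy's floor inside the ring. Leave the white bottle with the red cap and the empty open beaker standing where they are, and tip nothing over.

Things in the scene. Friction and masses are not known exactly. Their poses are not given: they have to be found in the camera images.
- yellow_cup: Sample cup with clear body and yellow screw lid, closed, 41 mm across the lid (38 mm below it, narrower at the foot), 50 mm high, about 50 g. Origin: centre of its underside; z up. At the start it stands on the desk to the left of the grey tray, within reach; any like it by the centrifuge at the far left are fixed and not meant.
- red_cup: Sample cup with clear body and red screw lid, closed, 41 mm across the lid (38 mm below it, narrower at the foot), 50 mm high, about 50 g. Origin: centre of its underside; z up. At the start it stands on the desk to the left of the grey tray, within reach; any like it by the centrifuge at the far left are fixed and not meant.
- blue_cap_bottle: Reagent bottle, white with a blue cap, 40 mm across the body up to the shoulder (about 60 mm up), cap 24 mm across, 83 mm high, about 90 g. Origin: centre of its underside; z up. At the start it stands on the desk to the left of the grey tray, within reach; any like it by the centrifuge at the far left are fixed and not meant.
- brown_bottle: Reagent bottle, brown with a black cap, 40 mm across the body up to the shoulder (about 60 mm up), cap 24 mm across, 83 mm high, about 90 g. Origin: centre of its underside; z up. At the start it stands on the desk to the left of the grey tray, within reach; any like it by the centrifuge at the far left are fixed and not meant.
- red_cap_bottle: Reagent bottle, white with a red cap, 40 mm across the body up to the shoulder (about 60 mm up), cap 24 mm across, 83 mm high, about 90 g. Origin: centre of its underside; z up. At the start it stands on the desk to the left of the grey tray, within reach; any like it by the centrifuge at the far left are fixed and not meant. A look-alike that is not wanted in the caddy.
- beaker: Empty open clear plastic beaker without a lid, 58 mm across the rim, 69 mm high. Origin: centre of its underside; z up. It stands among the things left of the grey tray (not the one by the centrifuge). A look-alike that is not wanted in the caddy.
- yellow_holder: The yellow round holder, one of four (yellow, red, blue, black, any order) in a row 78 mm apart along a fixed open grey tray, 330 x 104 mm, rim 18 mm above the desk: a fixed ring, inner diameter 58 mm, outer 66 mm, 12 mm high. Origin: ring centre at its foot, on the tray floor (6 mm above the desk) on which the thing is to stand; x along the tray, y across it.
- red_holder: The red round holder, one of four (yellow, red, blue, black, any order) in a row 78 mm apart along a fixed open grey tray, 330 x 104 mm, rim 18 mm above the desk: a fixed ring, inner diameter 58 mm, outer 66 mm, 12 mm high. Origin: ring centre at its foot, on the tray floor (6 mm above the desk) on which the thing is to stand; x along the tray, y across it.
- blue_holder: The blue round holder, one of four (yellow, red, blue, black, any order) in a row 78 mm apart along a fixed open grey tray, 330 x 104 mm, rim 18 mm above the desk: a fixed ring, inner diameter 58 mm, outer 66 mm, 12 mm high. Origin: ring centre at its foot, on the tray floor (6 mm above the desk) on which the thing is to stand; x along the tray, y across it.
- black_holder: The black round holder, one of four (yellow, red, blue, black, any order) in a row 78 mm apart along a fixed open grey tray, 330 x 104 mm, rim 18 mm above the desk: a fixed ring, inner diameter 58 mm, outer 66 mm, 12 mm high. Origin: ring centre at its foot, on the tray floor (6 mm above the desk) on which the thing is to stand; x along the tray, y across it.

How it is judged:
By the outcome, as a careful person would: the job done as asked, in the order asked, and still so for the second after the job is handed in, with the robot touching nothing.
It also fails if it takes over 106 s, if anything falls off the work surface, if the arm or the gripper's body presses on something with over 40 N, if the wrist force passes 120 N, or if a joint passes its speed limit or range.

ROBOT

A 6-joint arm with a two-finger parallel gripper is mounted at the origin on a cart in front of the work surface, level with it; the furniture and walls round the work are solid. World frame = base frame: x ahead of the robot, y to its left, z up, the work surface at z = 0. Lengths are in m, angles in rad, forces in N, time in s.
With the tool pointing down it reaches from about 0.375 to 0.9 m from the base axis. Payload 3.1 kg.
Tool frame: the origin (TCP) lies midway between the tips of the shut fingers; the grasp point (between the pads) lies 19 mm behind it; z points along the fingers, y is the line along which they close (so a half turn about z gives the same grasp; the last joint's range is limited). The gripper opens to 85 mm and grips with 20 to 120 N. Pads are 22 mm wide; open, the fingers measure 114 mm over their backs; the gripper's body (76 mm by 85 mm) begins 54 mm behind the grasp point. The pads swing forward as they close: fully open they stand 13 mm farther back than shut.
Start: joints at [-1.524, 0.527, 1.433, -0, 1.181, -0.178], TCP at [0.139, -0.609, 0.231] pointing down, gripper open.
Joint ranges: [-3.08, 3.08], [-0.75, 2.2], [0.22, 2.44], [-1.43, 4.57], [0, 2.65], [-2.85, 2.85]. Speed limits (rad/s): [2.79, 2.79, 3.14, 3.14, 3.14, 3.14].

INTERFACE

Orientations are given as a unit quaternion [x, y, z, w].
In Python, from plant import arm gives the robot as it stands.
- The arm moves only by the tool carry_out, never from a script. Its argument "series" is one flat list of numbers, 7 for each row, row after row: the shift along the tool's x, y, z in units of 40 mm (1.0 is 40 mm), then the turn, a rotation vector about the tool's x, y, z in units of 8 degrees (1.0 is 8 degrees), then the closure, from -1 (fully open) to 1 (shut). In form: [x, y, z, ax, ay, az, claw, x, y, z, ax, ay, az, claw, ...]. A call has 1 to 10 rows; each row shifts and turns the commanded pose from where the row before left it, along the tool's axes as they then stand; what a row does not reach is not made up. A row lasts 1/10 s, in which the tool goes at most 50 mm and 8.59 degrees, less where a joint would pass 70% of its speed; a pose out of reach is approached as far as the arm can. A call is refused whole if a number of a shift passes 1 or a number of a turn 1, either way. A call with a gripper value outside its range is refused whole. The fingers move at their own pace and stop on an object; "newtons" is the grip in N (left out, the last holds). Time passes only in rows, so rows that do not move let the fingers close. It gives the time, the measured TCP pose, the force, the opening and the grip force at its end, in the units of the state.
- arm.get_state(): the state, without advancing time (a new reading comes with each control period).
- arm.capture(name): name is "side" or "top" or "wrist"; returns a dict with "frame" (384x512x3 uint8, blue, green, red), "K" (3x3 intrinsics, pixels), "distortion" ([k1, k2, p1, p2, k3] as OpenCV has them; the pictures are not rectified), "world_from_camera" (4x4, takes a point from camera to world coordinates). Camera axes: x right, y up, looking along -z (the intrinsics and any distortion apply to the point x, -y, -z); pixel columns grow to the right and rows downward; lengths in m; the calibration is good to about 2 mm. A picture is of the moment at which its call begins. There is no depth.
- arm.hand_in(): hands the job in; it is judged then, once.
Trained networks look in a picture, given as the dict that the camera call returned (one of the last four; its "shot" number tells which), for a name from the list of things; names that differ only in an ending like _2 or _b are one class to them, and where a whole thing is asked for, a point or a joint stands for the part that bears it (a point fixed in the world has none). Each returns a list of dicts, best first, with "p" (0 to 1); they miss things now and then, are a little off and sometimes report something else, mostly with a low value. They report only what shows in the picture. A call takes as long as a camera call.
- arm.boxes_of(picture, label): "point" ([x, y, z] in m, in world coordinates, good to about 4 mm: the middle of the surface that is visible of it).
The state is a dict: "time_s": time; "joint_pos": joint angles; "dq": joint speeds; "joint_efforts": joint torques, N m; "ee_pos": TCP position; "eef_rot": TCP orientation; "wrist_force": force on the tool from outside, world axes, zero at the start; "ft_torque": the same for the moment, N m; "width": opening from 0.0 (shut) to 1.0 (fully open); "grip_force": force on a finger pad.
Only numpy, scipy, OpenCV 4.12 (cv2) and the standard library are available. Lean on these libraries where they do the work, as an engineer would, in place of code of your own. Each camera call takes 0.05 s, during which the arm holds its last target. There are 200 camera calls.

## Working session

There is one attempt and no reset: what is moved stays moved. The work goes in short steps, Python scripts to look and compute and a tool call to move; the robot and the scene stay as the last step left them, time stands still between calls to the robot, and variables do not carry over. Pictures are saved under pics/ and viewed, at most 14 in all, crops included, and the job is handed in when it is done.

Besides the shell and the picture viewer there is one more tool, called after ">>>" in YAML: its name, and indented under it one key for each argument. carry_out: Moves the arm, as the interface text tells. Its arguments: {"type":"object","properties":{"series":{"type":"array"},"newtons":{"type":"number"}},"required":["series"]}

```bash
mkdir -p pics; ls
python3 - <<'E'
from plant import arm
import cv2, numpy as np
np.set_printoptions(precision=4,suppress=True)
s=arm.get_state(); print(s)
for n in ("top","side"):
    p=arm.capture(n); cv2.imwrite(f"pics/{n}0.png",p["frame"]); print(n,p["K"],p["distortion"],p["world_from_camera"])
    for l in "yellow_cup red_cup blue_cap_bottle brown_bottle red_cap_bottle beaker yellow_holder red_holder blue_holder black_holder".split():
        print(l,[(np.round(d["point"],3).tolist(),round(d["p"],2)) for d in arm.boxes_of(p,l)[:3]])
E
```

```text
pics
{'time_s': 0.0, 'joint_pos': array([-1.5245,  0.5285,  1.4339, -0.    ,  1.1814, -0.1785]), 'dq': array([-0.0005, -0.0014, -0.0006,  0.0001,  0.0002, -0.0002]), 'joint_efforts': array([  0.0003, -44.235 , -17.8027,  -0.0002,   0.0084,  -0.    ]), 'ee_pos': array([ 0.1393, -0.6086,  0.2303]), 'eef_rot': array([ 0.9937,  0.1122,  0.0001, -0.0011]), 'wrist_force': array([ 1.0696, -0.1533,  0.0438]), 'ft_torque': array([0.0068, 0.0212, 0.0075]), 'grip_force': 0.0, 'width': 1.0011471636283447}
top [[463.5592   0.     254.2722]
 [  0.     463.5592 195.103 ]
 [  0.       0.       1.    ]] [-0.1822  0.      0.      0.      0.    ] [[ 0.0123  0.9819 -0.1889  0.3518]
 [-0.9999  0.0116 -0.0052  0.2361]
 [-0.0029  0.189   0.982   0.8704]
 [ 0.      0.      0.      1.    ]]
yellow_cup [([0.592, 0.341, 0.046], 0.73), ([0.382, 0.226, 0.062], 0.66), ([0.378, 0.353, 0.01], 0.49)]
red_cup [([0.485, 0.283, 0.051], 0.81), ([0.599, 0.131, 0.015], 0.42)]
blue_cap_bottle [([0.38, 0.222, 0.063], 0.59)]
brown_bottle [([0.453, 0.375, 0.061], 0.79)]
red_cap_bottle [([0.535, 0.432, 0.06], 0.6)]
beaker [([0
[... 379 characters left out ...]
      1.    ]] [-0.0097  0.      0.      0.      0.    ] [[ 0.9999 -0.0128 -0.0079  0.4777]
 [ 0.0014  0.6023 -0.7983 -0.5157]
 [ 0.015   0.7982  0.6022  0.6064]
 [ 0.      0.      0.      1.    ]]
yellow_cup [([0.594, 0.326, 0.038], 0.68)]
red_cup [([0.479, 0.272, 0.042], 0.75), ([0.593, 0.119, 0.019], 0.66)]
blue_cap_bottle [([0.381, 0.212, 0.05], 0.78)]
brown_bottle [([0.459, 0.37, 0.041], 0.84)]
red_cap_bottle [([0.543, 0.428, 0.043], 0.77)]
beaker []
yellow_holder [([0.647, 0.186, 0.009], 0.72), ([0.595, 0.326, 0.035], 0.21)]
red_holder []
blue_holder [([0.592, 0.121, 0.017], 0.58), ([0.376, 0.332, 0.05], 0.39)]
black_holder [([0.493, 0.004, 0.015], 0.96), ([0.542, 0.426, 0.046], 0.51)]
```

View pics/top0.png

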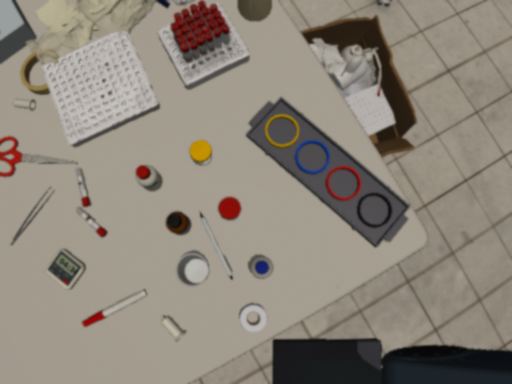

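View pics/side0.png

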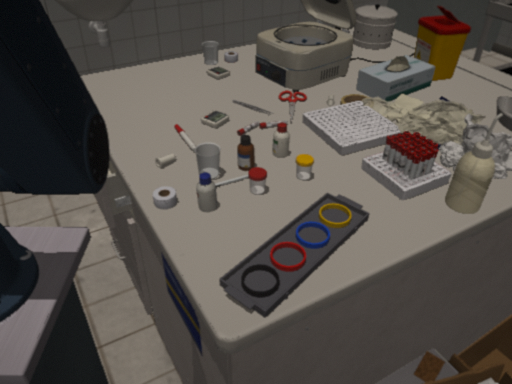

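The top view shows the rings at yellow (282,130), blue (312,157), red (343,183) and black (375,210). The cups are at yellow (200,150) and red (230,208). The bottles are at brown (178,222), blue cap (261,266) and red cap (145,173), with the beaker at (193,268). The side view agrees. Next I'll refine these by segmenting colours and projecting onto planes of known height.

```bash
cat > h.py <<'E'
import cv2, numpy as np
np.set_printoptions(precision=4,suppress=True)
def plane(p,uv,z):
    q=cv2.undistortPoints(np.array([[uv]],float),p["K"],np.array(p["distortion"]))[0,0]
    T=np.array(p["world_from_camera"]); d=T[:3,:3]@[q[0],-q[1],-1]; o=T[:3,3]
    return o+d*(z-o[2])/d[2]
def mask(f,c):
    h=cv2.cvtColor(f,cv2.COLOR_BGR2HSV)
    R={"y":((18,130,90),(35,255,255)),"r":((0,140,70),(6,255,255)),"b":((108,110,50),(128,255,255)),"k":((0,0,0),(180,255,42))}[c]
    m=cv2.inRange(h,*map(np.array,R))
    if c=="r": m|=cv2.inRange(h,np.array((172,140,70)),np.array((180,255,255)))
    return m
def ell(p,c,uv,r):
    m=mask(p["frame"],c); w=np.zeros_like(m); cv2.circle(w,uv,r,255,-1); m&=w
    pts=cv2.findNonZero(m)
    if pts is None or len(pts)<8: return None
    hull=cv2.convexHull(pts); (e,ax,_)=cv2.fitEllipse(hull) if len(hull)>=5 else cv2.minAreaRect(pts)
    return e,ax,len(pts)
E
python3 - <<'E'
from plant import arm
from h import *
t=arm.capture("top"); s=arm.capture("side")
L=[("y ring","y",(282,130),(335,215),22,.018),("b ring","b",(312,157),(313,235),22,.018),("r ring","r",(343,183),(288,256),22,.018),("k ring","k",(375,210),(261,280),22,.018),
("y cup","y",(200,150),(305,160),14,.047),("r cup","r",(230,208),(258,174),14,.047),("b cap","b",(261,266),(205,178),10,.083),("k cap","k",(178,222),(246,140),9,.083),("red cap bottle","r",(143,171),(282,127),10,.083)]
for n,c,a,b,r,z in L:
    for p,uv in((t,a),(s,b)):
        e=ell(p,c,uv,r)
        if e: print(n,np.round(e[0],1),np.round(e[1],1),e[2],plane(p,e[0],z))
E
```

```text
y ring [281.6 130.4] [33.3 34.7] 324 [0.6439 0.1895 0.018 ]
y ring [334.8 214.2] [23.6 32.5] 259 [0.6457 0.1842 0.018 ]
b ring [312.2 156.2] [34.1 34.8] 337 [0.5928 0.1309 0.018 ]
b ring [312.3 234.3] [27.1 34.7] 406 [0.5941 0.1236 0.018 ]
r ring [343.2 182.6] [34.1 34.8] 298 [0.5419 0.0725 0.018 ]
r ring [287.5 255.8] [29.7 36.2] 407 [0.5433 0.0657 0.018 ]
k ring [373.9 209.6] [33.5 34.6] 255 [0.4906 0.0149 0.018 ]
k ring [260.  280.6] [33.1 38.7] 486 [0.4931 0.006  0.018 ]
y cup [200.2 150.6] [21.3 22. ] 377 [0.5931 0.3416 0.047 ]
y cup [304.2 159.8] [12.8 18. ] 189 [0.5945 0.3391 0.047 ]
r cup [229.1 207.8] [21.1 21.4] 362 [0.4864 0.2855 0.047 ]
r cup [256.8 173.4] [13.  17.8] 184 [0.4872 0.2835 0.047 ]
b cap [261.4 266.9] [11.9 12.4] 124 [0.3801 0.2267 0.083 ]
b cap [204.8 178.2] [10.6 11.1] 89 [0.3834 0.2129 0.083 ]
k cap [177.7 220.8] [13.6 18.5] 136 [0.4567 0.3716 0.083 ]
k cap [245.2 140.6] [ 8.7 12.4] 73 [0.4606 0.3598 0.083 ]
red cap bottle [142.3 171.9] [12.  12.5] 123 [0.5428 0.4389 0.083 ]
red cap bottle [281.4 127.1] [8.3 9.8] 60 [0.5448 0.4237 0.083 ]
```

>>> carry_out:
  series: [0, 0, 0, 0, 0, -0.9, -1, 0, 0, 0, 0, 0, -0.9, -1, 0, 0, 0, 0, 0, -0.9, -1, 0, 0, 0, 0, 0, -0.9, -1, 0, 0, 0, 0, 0, -0.9, -1, 1, 0, 0, 0, 0, 0, -1, 1, 0, 0, 0, 0, 0, -1, 1, 0, 0, 0, 0, 0, -1, 1, 0, 0, 0, 0, 0, -1, 1, 0, 0, 0, 0, 0, -1]
  newtons: 40

```text
time_s: 2.2
ee_pos: [0.2717, -0.4574, 0.2314]
eef_rot: [0.91, 0.414, 0.0, 0.0]
wrist_force: [1.1, -0.7, 0.0]
width: 1.001
grip_force: 0.0
```

>>> carry_out:
  series: [1, 0, 0, 0, 0, 0, -1, 1, 0, 0, 0, 0, 0, -1, 1, 0, 0, 0, 0, 0, -1, 1, 0, 0, 0, 0, 0, -1, 1, 0, 0, 0, 0, 0, -1, 1, 0, 0, 0, 0, 0, -1, 1, 0, 0, 0, 0, 0, -1, 1, 0, 0, 0, 0, 0, -1, 1, 0, 0, 0, 0, 0, -1, 1, 0, 0, 0, 0, 0, -1]

```text
time_s: 3.2
ee_pos: [0.535, -0.1559, 0.2315]
eef_rot: [0.91, 0.414, 0.0, 0.0]
wrist_force: [0.3, 0.6, 0.1]
width: 0.998
grip_force: 0.0
```

```bash
cat >> h.py <<'E'
from scipy.spatial.transform import Rotation as Ro
P=dict(y=(.5935,.341),r=(.4867,.285),b=(.3815,.2255),k=(.458,.371),Y=(.6445,.1885),B=(.5932,.130),R=(.5424,.072),K=(.4915,.0145))
def go(st,xy,z):
    M=Ro.from_quat(st["eef_rot"]); d=np.array([*xy,z])-st["ee_pos"]
    R=M.as_matrix(); rel=(R.T@d)/.04
    # tilt / yaw error to (tool x at 48.9 deg, tool z down)
    c,s=np.cos(np.radians(48.9)),np.sin(np.radians(48.9)); G=np.array([[c,s,0],[s,-c,0],[0,0,-1.]])
    print("t %.1f"%st["time_s"],"pos",st["ee_pos"],"units",rel,"turn",Ro.from_matrix(R.T@G.T).as_rotvec(degrees=True)/8,"w %.2f F %.1f"%(st["width"],st["grip_force"]),"q1,6",st["joint_pos"][[0,5]])
E
python3 - <<'E'
from plant import arm
from h import *
go(arm.get_state(),P["y"],.16)
E
```

```text
t 3.2 pos [ 0.535  -0.1559  0.2315] units [10.3211 -7.0675  1.7846] turn [ 0.0042 -0.0004 -0.0017] w 1.00 F 0.0 q1,6 [-0.4841  0.2336]
```

>>> carry_out:
  series: [1, -0.7, 0, 0, 0, 0, -1, 1, -0.7, 0, 0, 0, 0, -1, 1, -0.7, 0, 0, 0, 0, -1, 1, -0.7, 0, 0, 0, 0, -1, 1, -0.7, 0, 0, 0, 0, -1, 1, -0.7, 0, 0, 0, 0, -1, 1, -0.7, 0, 0, 0, 0, -1, 1, -0.7, 0, 0, 0, 0, -1, 1, -0.7, 0, 0, 0, 0, -1, 0.9, -0.7, 0, 0, 0, 0, -1]

```text
time_s: 4.2
ee_pos: [0.5836, 0.3276, 0.2314]
eef_rot: [0.91, 0.414, 0.0, 0.0]
wrist_force: [0.4, -0.1, -0.1]
width: 0.998
grip_force: 0.0
```

>>> carry_out:
  series: [0, 0, 0.6, 0, 0, 0, -1, 0, 0, 0.6, 0, 0, 0, -1, 0, 0, 0.6, 0, 0, 0, -1, 0, 0, 0, 0, 0, 0, -1, 0, 0, 0, 0, 0, 0, -1]

```text
time_s: 4.7
ee_pos: [0.5834, 0.3252, 0.1592]
eef_rot: [0.91, 0.414, -0.0, -0.0]
wrist_force: [0.1, -0.3, 0.8]
width: 1.001
grip_force: 0.0
```

Run:
```python
from plant import arm
from h import *
go(arm.get_state(),P["y"],.018)
p=arm.capture("wrist"); cv2.imwrite("pics/w1.png",p["frame"])
for c,z in (("y",.05),):
    for l in ("yellow_cup",): print([(d["point"],d["p"]) for d in arm.boxes_of(p,l)])
    m=mask(p["frame"],c); n,_,st,ce=cv2.connectedComponentsWithStats(m)
    for i in range(1,n):
        if st[i,4]>200: print(st[i],ce[i],plane(p,ce[i],z))
```

```text
t 4.7 pos [0.5834 0.3252 0.1592] units [ 0.4654 -0.069   3.5309] turn [-0.0026  0.0044 -0.0028] w 1.00 F 0.0 q1,6 [0.3415 1.0592]
[([0.5971, 0.34, 0.0551], 0.75), ([0.4656, 0.3799, 0.0616], 0.45)]
[ 232  136   50   50 1921] [256.4675 160.9787] [0.5938 0.342  0.05  ]
[ 361  201   68   63 1091] [398.9927 228.0055] [0.6487 0.2153 0.05  ]
```

View pics/w1.png

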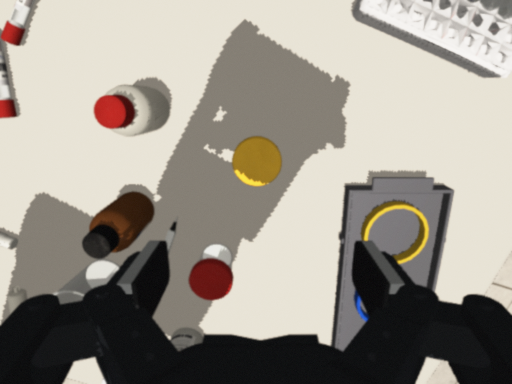

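The wrist view shows the yellow lid at (256,161), which projects to (0.594, 0.342) and agrees with the fixed cameras. Descending.

>>> carry_out:
  series: [0.47, -0.07, 0, 0, 0, 0, -1, 0, 0, 0.6, 0, 0, 0, -1, 0, 0, 0.6, 0, 0, 0, -1, 0, 0, 0.6, 0, 0, 0, -1, 0, 0, 0.6, 0, 0, 0, -1, 0, 0, 0.6, 0, 0, 0, -1, 0, 0, 0.5, 0, 0, 0, -1, 0, 0, 0, 0, 0, 0, -1, 0, 0, 0, 0, 0, 0, -0.3, 0, 0, 0, 0, 0, 0, 0.1]

```text
time_s: 5.8
ee_pos: [0.5953, 0.3418, 0.0215]
eef_rot: [0.91, 0.414, 0.002, 0.0]
wrist_force: [0.0, 0.4, -0.5]
width: 0.694
grip_force: 0.0
```

>>> carry_out:
  series: [0, 0, 0, 0, 0, 0, 0.4, 0, 0, 0, 0, 0, 0, 0.4, 0, 0, 0, 0, 0, 0, 0.4, 0, 0, 0, 0, 0, 0, 0.4, 0, 0, 0, 0, 0, 0, 0.4]

```text
time_s: 6.3
ee_pos: [0.595, 0.3419, 0.0213]
eef_rot: [0.91, 0.414, 0.002, 0.0]
wrist_force: [-0.5, 0.4, 6.5]
width: 0.456
grip_force: 39.8
```

Run:
```python
from plant import arm
from h import *
go(arm.get_state(),P["Y"],.16)
```

```text
t 6.3 pos [0.595  0.3419 0.0213] units [-2.0643  3.4601 -3.4678] turn [ 0.0117 -0.0233 -0.0014] w 0.46 F 39.8 q1,6 [0.3591 1.0765]
```

>>> carry_out:
  series: [0, 0, -0.4, 0, 0, 0, 0.6, 0, 0, -0.7, 0, 0, 0, 0.6, 0, 0, -0.8, 0, 0, 0, 0.6, 0, 0, -0.6, 0, 0, 0, 0.6, -0.4, 0.7, 0, 0, 0, 0, 0.6, -0.4, 0.7, 0, 0, 0, 0, 0.6, -0.4, 0.7, 0, 0, 0, 0, 0.6, -0.4, 0.7, 0, 0, 0, 0, 0.6, -0.4, 0.6, 0, 0, 0, 0, 0.6, 0, 0, 0, 0, 0, 0, 0.6]

```text
time_s: 7.3
ee_pos: [0.645, 0.1875, 0.1202]
eef_rot: [0.911, 0.412, 0.0, 0.001]
wrist_force: [0.4, 0.1, -0.5]
width: 0.456
grip_force: 40.3
```

Run:
```python
from plant import arm
from h import *
go(arm.get_state(),P["Y"],.0285)
p=arm.capture("wrist"); cv2.imwrite("pics/w2.png",p["frame"])
q=arm.capture("side"); cv2.imwrite("pics/s2.png",cv2.resize(q["frame"][100:290,170:420],None,fx=3,fy=3))
```

```text
t 7.3 pos [0.645  0.1875 0.1202] units [ 0.0119 -0.0295  2.2921] turn [ 0.0127  0.0011 -0.0337] w 0.46 F 40.3 q1,6 [0.1175 0.8404]
```

View pics/s2.png

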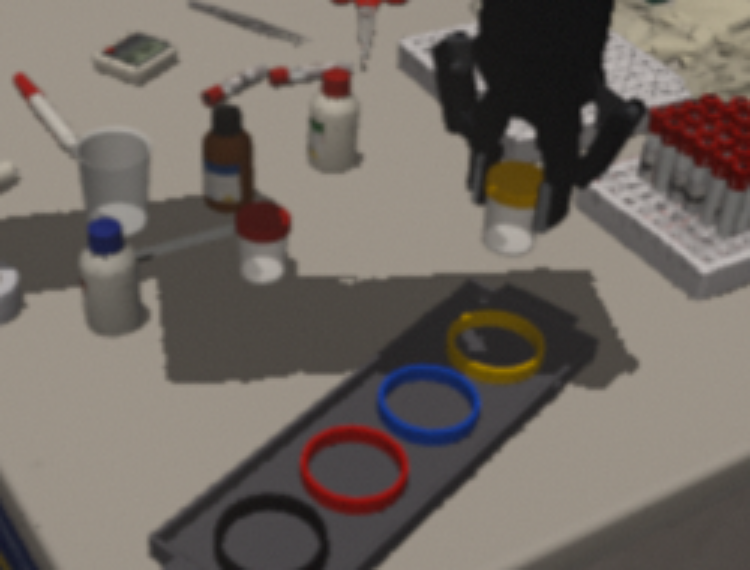

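The cup is held upright over the yellow ring, which is at crop (495,345). Lowering.

>>> carry_out:
  series: [0, 0, 0.5, 0, 0, 0, 0.6, 0, 0, 0.5, 0, 0, 0, 0.6, 0, 0, 0.5, 0, 0, 0, 0.6, 0, 0, 0.4, 0, 0, 0, 0.6, 0, 0, 0.2, 0, 0, 0, 0.6, 0, 0, 0.15, 0, 0, 0, 0.6, 0, 0, 0.02, 0, 0, 0, 0.6, 0, 0, 0, 0, 0, 0, 0.6, 0, 0, 0, 0, 0, 0, 0.6]

```text
time_s: 8.3
ee_pos: [0.6442, 0.1916, 0.0294]
eef_rot: [0.91, 0.414, 0.001, 0.0]
wrist_force: [0.0, -0.6, -0.3]
width: 0.453
grip_force: 40.3
```

Run:
```python
from plant import arm
from h import *
s=arm.get_state();go(s,P["Y"],.0285); print(s["wrist_force"])
```

```text
t 8.3 pos [0.6442 0.1916 0.0294] units [-0.0538  0.0571  0.0222] turn [ 0.0075 -0.0092 -0.0028] w 0.45 F 40.3 q1,6 [0.1232 0.8408]
[ 0.0015 -0.6064 -0.2586]
```

>>> carry_out:
  series: [-0.05, 0.06, 0.03, 0, 0, 0, 0.6, 0, 0, 0.02, 0, 0, 0, 0.6, 0, 0, 0, 0, 0, 0, 0.2, 0, 0, 0, 0, 0, 0, -0.2, 0, 0, 0, 0, 0, 0, -0.6, 0, 0, 0, 0, 0, 0, -0.6, 0, 0, -0.3, 0, 0, 0, -0.8, 0, 0, -0.8, 0, 0, 0, -1, 0, 0, -1, 0, 0, 0, -1, 0, 0, -1, 0, 0, 0, -1]

```text
time_s: 9.3
ee_pos: [0.6436, 0.1884, 0.1521]
eef_rot: [0.91, 0.414, -0.0, -0.0]
wrist_force: [0.7, 1.0, -0.0]
width: 0.999
grip_force: 0.0
```

Run:
```python
from plant import arm
from h import *
go(arm.get_state(),P["r"],.16)
p=arm.capture("wrist"); print([(d["point"],d["p"]) for d in arm.boxes_of(p,"yellow_cup")])
q=arm.capture("side"); cv2.imwrite("pics/s3.png",cv2.resize(q["frame"][100:290,170:420],None,fx=3,fy=3))
```

```text
t 9.3 pos [0.6436 0.1884 0.1521] units [-0.7618 -4.5438 -0.1945] turn [-0.0039  0.0038 -0.0028] w 1.00 F 0.0 q1,6 [0.1185 0.8362]
[([0.6469, 0.1892, 0.0579], 0.97)]
```

View pics/s3.png

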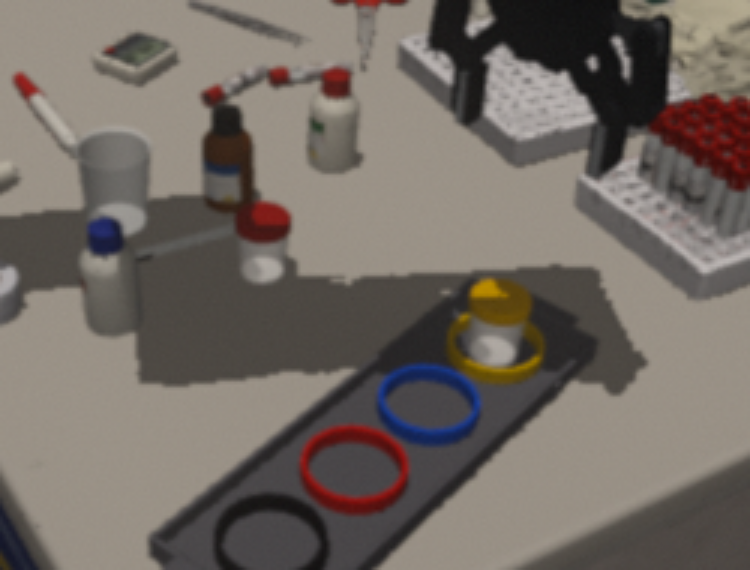

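The yellow cup stands in the yellow ring. Next is the red cup.

>>> carry_out:
  series: [-0.1, -0.9, 0, 0, 0, 0, -1, -0.1, -0.9, 0, 0, 0, 0, -1, -0.2, -0.9, 0, 0, 0, 0, -1, -0.2, -0.9, 0, 0, 0, 0, -1, -0.1, -0.6, 0, 0, 0, 0, -1, -0.06, -0.34, 0, 0, 0, 0, -1, 0, 0, 0.7, 0, 0, 0, -1, 0, 0, 0.7, 0, 0, 0, -1, 0, 0, 0.3, 0, 0, 0, -1, 0, 0, 0, 0, 0, 0, -1]

```text
time_s: 10.45
ee_pos: [0.4862, 0.2842, 0.0805]
eef_rot: [0.91, 0.414, -0.002, -0.0]
wrist_force: [0.2, 0.1, -0.2]
width: 1.003
grip_force: 0.0
```

Run:
```python
from plant import arm
from h import *
go(arm.get_state(),P["r"],.0205)
p=arm.capture("wrist")
m=mask(p["frame"],"r"); n,_,st,ce=cv2.connectedComponentsWithStats(m)
for i in range(1,n):
    if st[i,4]>300: print(st[i],plane(p,ce[i],.05))
```

```text
t 10.4 pos [0.4862 0.2842 0.0805] units [0.0303 0.0001 1.4991] turn [-0.0159  0.029  -0.0062] w 1.00 F 0.0 q1,6 [0.3306 1.0489]
[ 227  184   67   65 3455] [0.4879 0.2867 0.05  ]
```

>>> carry_out:
  series: [0.05, 0, 0.6, 0, 0, 0, -1, 0, 0, 0.6, 0, 0, 0, -1, 0, 0, 0.3, 0, 0, 0, -1, 0, 0, 0, 0, 0, 0, -0.6, 0, 0, 0, 0, 0, 0, -0.2, 0, 0, 0, 0, 0, 0, 0.1, 0, 0, 0, 0, 0, 0, 0.4, 0, 0, 0, 0, 0, 0, 0.6, 0, 0, 0, 0, 0, 0, 0.6, 0, 0, 0, 0, 0, 0, 0.6]

```text
time_s: 11.5
ee_pos: [0.4895, 0.2869, 0.0239]
eef_rot: [0.91, 0.414, 0.001, 0.0]
wrist_force: [-1.0, 0.6, 6.5]
width: 0.457
grip_force: 40.0
```

Run:
```python
from plant import arm
from h import *
go(arm.get_state(),P["R"],.125)
```

```text
t 11.5 pos [0.4895 0.2869 0.0239] units [-3.1716  4.5329 -2.5281] turn [ 0.0097 -0.0174 -0.0015] w 0.46 F 40.0 q1,6 [0.3332 1.0507]
```

>>> carry_out:
  series: [0, 0, -0.4, 0, 0, 0, 0.6, 0, 0, -0.7, 0, 0, 0, 0.6, 0, 0, -0.8, 0, 0, 0, 0.6, 0, 0, -0.6, 0, 0, 0, 0.6, -0.6, 0.9, 0, 0, 0, 0, 0.6, -0.6, 0.9, 0, 0, 0, 0, 0.6, -0.6, 0.9, 0, 0, 0, 0, 0.6, -0.6, 0.9, 0, 0, 0, 0, 0.6, -0.5, 0.6, 0, 0, 0, 0, 0.6, -0.27, 0.33, 0, 0, 0, 0, 0.6]

```text
time_s: 12.5
ee_pos: [0.5423, 0.069, 0.1227]
eef_rot: [0.911, 0.413, 0.0, 0.0]
wrist_force: [0.7, 0.8, -0.5]
width: 0.456
grip_force: 40.4
```

>>> carry_out:
  series: [0, 0, 0, 0, 0, 0, 0.6, 0, 0, 0, 0, 0, 0, 0.6]

```text
time_s: 12.7
ee_pos: [0.5413, 0.0718, 0.1225]
eef_rot: [0.911, 0.413, -0.0, -0.0]
wrist_force: [0.0, 1.1, 0.6]
width: 0.459
grip_force: 40.4
```

Run:
```python
from plant import arm
from h import *
go(arm.get_state(),P["R"],.030)
```

```text
t 12.7 pos [0.5413 0.0718 0.1225] units [0.0212 0.0189 2.3133] turn [-0.0044  0.0001 -0.0104] w 0.46 F 40.4 q1,6 [-0.073   0.6455]
```

>>> carry_out:
  series: [0.02, 0.02, 0.5, 0, 0, 0, 0.6, 0, 0, 0.5, 0, 0, 0, 0.6, 0, 0, 0.5, 0, 0, 0, 0.6, 0, 0, 0.4, 0, 0, 0, 0.6, 0, 0, 0.2, 0, 0, 0, 0.6, 0, 0, 0.15, 0, 0, 0, 0.6, 0, 0, 0.04, 0, 0, 0, 0.6, 0, 0, 0.02, 0, 0, 0, 0.6, 0, 0, 0, 0, 0, 0, 0.6]

```text
time_s: 13.6
ee_pos: [0.5432, 0.0719, 0.0307]
eef_rot: [0.91, 0.414, 0.0, 0.0]
wrist_force: [-1.0, 0.1, -0.5]
width: 0.454
grip_force: 40.4
```

>>> carry_out:
  series: [0, 0, 0, 0, 0, 0, 0.6, 0, 0, 0, 0, 0, 0, 0.2, 0, 0, 0, 0, 0, 0, -0.2, 0, 0, 0, 0, 0, 0, -0.6, 0, 0, 0, 0, 0, 0, -0.6, 0, 0, -0.3, 0, 0, 0, -0.8, 0, 0, -0.8, 0, 0, 0, -1, 0, 0, -1, 0, 0, 0, -1, 0, 0, -1, 0, 0, 0, -1, 0, 0, -0.2, 0, 0, 0, -1]

```text
time_s: 14.6
ee_pos: [0.5458, 0.0718, 0.1675]
eef_rot: [0.91, 0.414, 0.004, 0.002]
wrist_force: [0.7, -1.1, 0.3]
width: 0.998
grip_force: 0.0
```

Run:
```python
from plant import arm
from h import *
go(arm.get_state(),P["b"],.16)
p=arm.capture("wrist"); print([(d["point"],d["p"]) for d in arm.boxes_of(p,"red_cup")])
print([(d["point"],d["p"]) for d in arm.boxes_of(p,"blue_cap_bottle")])
```

```text
t 14.6 pos [0.5458 0.0718 0.1675] units [ 0.1949 -5.6225  0.1432] turn [ 0.0575 -0.0436 -0.0009] w 1.00 F 0.0 q1,6 [-0.0723  0.6451]
[([0.6322, 0.1712, 0.0601], 0.7), ([0.5442, 0.0715, 0.0538], 0.6), ([0.4916, 0.0095, 0.0172], 0.25)]
[([0.3944, 0.2181, 0.0475], 0.87), ([0.4926, 0.0088, 0.0162], 0.69)]
```

>>> carry_out:
  series: [0, -1, 0, 0, 0, 0, -1, 0, -1, 0, 0, 0, 0, -1, 0, -1, 0, 0, 0, 0, -1, 0, -1, 0, 0, 0, 0, -1, 0.1, -0.9, 0, 0, 0, 0, -1, 0.1, -0.5, 0, 0, 0, 0, -1, 0, -0.2, 0.3, 0, 0, 0, -1, 0, 0, 0.3, 0, 0, 0, -1, 0, 0, 0, 0, 0, 0, -1]

```text
time_s: 15.65
ee_pos: [0.3767, 0.2248, 0.1358]
eef_rot: [0.91, 0.414, -0.003, -0.0]
wrist_force: [-0.3, -0.5, -0.0]
width: 0.998
grip_force: 0.0
```

Run:
```python
from plant import arm
from h import *
go(arm.get_state(),P["b"],.028)
p=arm.capture("wrist"); cv2.imwrite("pics/w4.png",p["frame"])
m=mask(p["frame"],"b"); n,_,st,ce=cv2.connectedComponentsWithStats(m)
for i in range(1,n):
    if st[i,4]>200: print(st[i],ce[i],plane(p,ce[i],.08))
```

```text
t 15.7 pos [0.3767 0.2248 0.1358] units [0.1085 0.0896 2.6945] turn [-0.0269  0.0419  0.0039] w 1.00 F 0.0 q1,6 [0.2822 0.999 ]
[486  64  26  73 874] [497.6465 100.7254] [0.5343 0.18   0.08  ]
[ 247  180   33   38 1022] [262.8757 198.3816] [0.3811 0.2277 0.08  ]
```

View pics/w4.png

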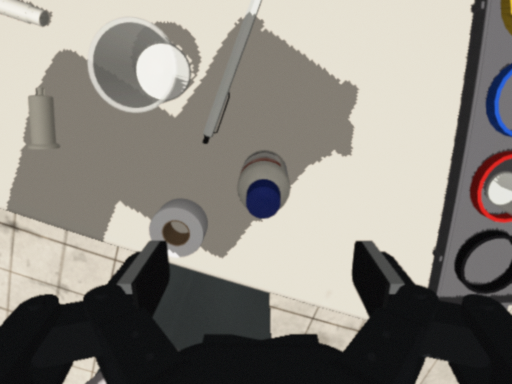

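The wrist view shows the blue cap at (263,198), which projects to (0.381, 0.227). The tape roll is at (179,224), clear of the left finger. Descending.

>>> carry_out:
  series: [0.13, 0.07, 0.3, 0, 0, 0, -1, 0, 0, 0.6, 0, 0, 0, -1, 0, 0, 0.6, 0, 0, 0, -1, 0, 0, 0.6, 0, 0, 0, -1, 0, 0, 0.4, 0, 0, 0, -1, 0, 0, 0.2, 0, 0, 0, -1, 0, 0, 0, 0, 0, 0, -0.6, 0, 0, 0, 0, 0, 0, -0.2, 0, 0, 0, 0, 0, 0, 0, 0, 0, 0, 0, 0, 0, 0]

```text
time_s: 16.7
ee_pos: [0.3853, 0.2274, 0.0309]
eef_rot: [0.91, 0.414, 0.001, 0.0]
wrist_force: [-0.3, -0.0, -0.2]
width: 0.497
grip_force: 0.2
```

>>> carry_out:
  series: [0, 0, 0, 0, 0, 0, 0.3, 0, 0, 0, 0, 0, 0, 0.5, 0, 0, 0, 0, 0, 0, 0.6, 0, 0, 0, 0, 0, 0, 0.6]

```text
time_s: 17.1
ee_pos: [0.3851, 0.2275, 0.031]
eef_rot: [0.91, 0.414, 0.001, 0.0]
wrist_force: [-0.1, 0.2, 5.8]
width: 0.439
grip_force: 39.6
```

Run:
```python
from plant import arm
from h import *
go(arm.get_state(),P["B"],.18)
```

```text
t 17.1 pos [0.3851 0.2275 0.031 ] units [ 1.5885  5.5251 -3.7172] turn [ 0.0059 -0.0106 -0.0017] w 0.44 F 39.6 q1,6 [0.2828 1.0001]
```

>>> carry_out:
  series: [0, 0, -0.4, 0, 0, 0, 0.6, 0, 0, -0.7, 0, 0, 0, 0.6, 0, 0, -0.8, 0, 0, 0, 0.6, 0, 0, -0.7, 0, 0, 0, 0.6, 0.3, 0.9, 0, 0, 0, 0, 0.6, 0.3, 1, 0, 0, 0, 0, 0.6, 0.3, 1, 0, 0, 0, 0, 0.6, 0.3, 1, 0, 0, 0, 0, 0.6, 0.2, 0.9, 0, 0, 0, 0, 0.6, 0.1, 0.5, 0, 0, 0, 0, 0.6]

```text
time_s: 18.1
ee_pos: [0.5872, 0.1313, 0.1345]
eef_rot: [0.911, 0.413, 0.002, 0.001]
wrist_force: [0.2, 0.1, -1.1]
width: 0.443
grip_force: 40.6
```

>>> carry_out:
  series: [0.08, 0.22, 0, 0, 0, 0, 0.6, 0, 0, 0, 0, 0, 0, 0.6, 0, 0, 0, 0, 0, 0, 0.6]

```text
time_s: 18.4
ee_pos: [0.591, 0.1303, 0.1338]
eef_rot: [0.91, 0.414, -0.001, -0.001]
wrist_force: [0.8, 0.2, -0.5]
width: 0.44
grip_force: 40.6
```

Run:
```python
from plant import arm
from h import *
go(arm.get_state(),P["B"],.0375)
q=arm.capture("side"); cv2.imwrite("pics/s5.png",cv2.resize(q["frame"][100:290,170:420],None,fx=3,fy=3))
```

```text
t 18.4 pos [0.591  0.1303 0.1338] units [0.0339 0.0507 2.4084] turn [-0.0141  0.0098  0.001 ] w 0.44 F 40.6 q1,6 [0.0324 0.7493]
```

View pics/s5.png

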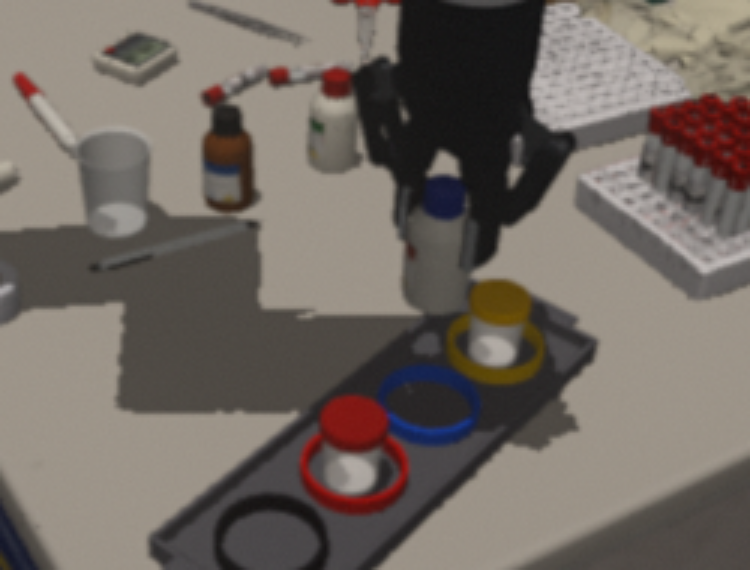

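The blue bottle is held upright and the red cup sits in its ring. Lowering over the blue ring.

>>> carry_out:
  series: [0.1, 0.04, 0.5, 0, 0, 0, 0.6, 0, 0, 0.5, 0, 0, 0, 0.6, 0, 0, 0.5, 0, 0, 0, 0.6, 0, 0, 0.4, 0, 0, 0, 0.6, 0, 0, 0.3, 0, 0, 0, 0.6, 0, 0, 0.15, 0, 0, 0, 0.6, 0, 0, 0.05, 0, 0, 0, 0.6, 0, 0, 0, 0, 0, 0, 0.6, 0, 0, 0, 0, 0, 0, 0.6]

```text
time_s: 19.35
ee_pos: [0.5971, 0.1317, 0.0389]
eef_rot: [0.91, 0.414, 0.001, 0.0]
wrist_force: [-0.1, 0.2, -0.6]
width: 0.444
grip_force: 40.6
```

Run:
```python
from plant import arm
from h import *
s=arm.get_state();go(s,P["B"],.037); print(s["wrist_force"])
```

```text
t 19.4 pos [0.5971 0.1317 0.0389] units [-0.0964 -0.0456  0.0467] turn [ 0.0077 -0.0073 -0.0017] w 0.44 F 40.6 q1,6 [0.0345 0.7521]
[-0.0692  0.1964 -0.5527]
```

>>> carry_out:
  series: [-0.03, -0.03, 0.04, 0, 0, 0, 0.6, 0, 0, 0.01, 0, 0, 0, 0.6, 0, 0, 0, 0, 0, 0, 0.2, 0, 0, 0, 0, 0, 0, -0.2, 0, 0, 0, 0, 0, 0, -0.6, 0, 0, -0.3, 0, 0, 0, -0.9, 0, 0, -0.8, 0, 0, 0, -1, 0, 0, -1, 0, 0, 0, -1, 0, 0, -1, 0, 0, 0, -1, 0, 0, -0.3, 0, 0, 0, -1]

```text
time_s: 20.35
ee_pos: [0.5976, 0.1317, 0.1774]
eef_rot: [0.91, 0.414, 0.004, 0.002]
wrist_force: [0.7, 0.4, 0.2]
width: 1.003
grip_force: 0.0
```

Run:
```python
from plant import arm
from h import *
go(arm.get_state(),P["k"],.16)
p=arm.capture("side"); print([(d["point"],d["p"]) for d in arm.boxes_of(p,"blue_cap_bottle")])
p=arm.capture("wrist"); print([(d["point"],d["p"]) for d in arm.boxes_of(p,"brown_bottle")])
```

```text
t 20.4 pos [0.5976 0.1317 0.1774] units [ 2.2102 -6.5649  0.4063] turn [ 0.047  -0.0443 -0.0012] w 1.00 F 0.0 q1,6 [0.0345 0.752 ]
[([0.5889, 0.1137, 0.0552], 0.73)]
[([0.4706, 0.3648, 0.0115], 0.59)]
```

>>> carry_out:
  series: [0.3, -1, 0, 0, 0, 0, -1, 0.3, -1, 0, 0, 0, 0, -1, 0.3, -1, 0, 0, 0, 0, -1, 0.3, -1, 0, 0, 0, 0, -1, 0.3, -1, 0, 0, 0, 0, -1, 0.3, -0.8, 0, 0, 0, 0, -1, 0.2, -0.5, 0.3, 0, 0, 0, -1, 0.15, -0.25, 0.4, 0, 0, 0, -1, 0, 0, 0, 0, 0, 0, -1, 0, 0, 0, 0, 0, 0, -1]

```text
time_s: 21.55
ee_pos: [0.4536, 0.3675, 0.1423]
eef_rot: [0.91, 0.414, -0.002, 0.0]
wrist_force: [-0.1, 0.7, -0.9]
width: 0.997
grip_force: 0.0
```

Run:
```python
from plant import arm
from h import *
p=arm.capture("wrist"); cv2.imwrite("pics/w6.png",p["frame"])
go(arm.get_state(),P["k"],.028)
print([(d["point"],d["p"]) for d in arm.boxes_of(p,"brown_bottle")])
m=mask(p["frame"],"k"); m[260:]=0; n,_,st,ce=cv2.connectedComponentsWithStats(m)
for i in range(1,n):
    if st[i,4]>200: print(st[i],ce[i],plane(p,ce[i],.08))
for uv in ((261,203),(262,198)): print(uv,plane(p,uv,.083))
```

```text
t 21.6 pos [0.4544 0.3675 0.1431] units [0.1314 0.0111 2.8785] turn [-0.0019  0.014  -0.0094] w 1.00 F 0.0 q1,6 [0.4892 1.2082]
[([0.4628, 0.3847, 0.0626], 0.56)]
[ 463  136   36  124 1172] [480.7526 196.0154] [0.5734 0.2693 0.08  ]
[ 236  164   36   38 1072] [253.9907 182.861 ] [0.4596 0.381  0.08  ]
[148 241  20  19 250] [159.428 251.92 ] [0.3732 0.387  0.08  ]
[354 242  20  18 239] [361.4812 252.1674] [0.4838 0.2905 0.08  ]
(261, 203) [0.4544 0.3679 0.083 ]
(262, 198) [0.4572 0.3701 0.083 ]
```

View pics/w6.png

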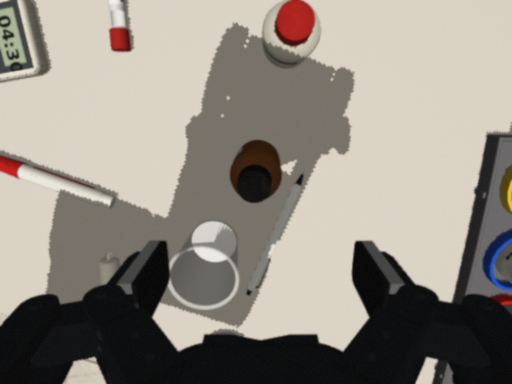

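The wrist view shows the black cap blob at (254,183), which projects to (0.460, 0.381). The earlier top-view estimate was biased by the brown body, so I'm using (0.4595, 0.380). The beaker at (204,265) is clear of the fingers.

>>> carry_out:
  series: [0.3, -0.1, 0, 0, 0, 0, -1, 0, 0, 0.5, 0, 0, 0, -1, 0, 0, 0.5, 0, 0, 0, -1, 0, 0, 0, 0, 0, 0, -1, 0, 0, 0, 0, 0, 0, -1]

```text
time_s: 22.15
ee_pos: [0.4597, 0.3804, 0.1045]
eef_rot: [0.911, 0.413, 0.0, -0.0]
wrist_force: [0.8, 0.3, 0.7]
width: 1.004
grip_force: 0.0
```

Run:
```python
from plant import arm
from h import *
p=arm.capture("wrist")
go(arm.get_state(),(.4595,.380),.029)
m=mask(p["frame"],"k"); m[260:]=0; n,_,st,ce=cv2.connectedComponentsWithStats(m)
for i in range(1,n):
    if st[i,4]>200 and 200<ce[i][0]<320: print(st[i],ce[i],plane(p,ce[i],.08))
```

```text
t 22.2 pos [0.4601 0.3806 0.1051] units [-0.0247 -0.0015  1.9014] turn [ 0.0048 -0.0137 -0.0065] w 1.00 F 0.0 q1,6 [0.5042 1.2224]
[ 239  200   41   46 1503] [259.3686 222.7186] [0.4602 0.3818 0.08  ]
```

Consistent from closer in. Descending and gripping.

>>> carry_out:
  series: [0, 0, 0.6, 0, 0, 0, -1, 0, 0, 0.6, 0, 0, 0, -1, 0, 0, 0.4, 0, 0, 0, -1, 0, 0, 0.3, 0, 0, 0, -1, 0, 0, 0, 0, 0, 0, -0.6, 0, 0, 0, 0, 0, 0, -0.2, 0, 0, 0, 0, 0, 0, 0.1, 0, 0, 0, 0, 0, 0, 0.4, 0, 0, 0, 0, 0, 0, 0.6, 0, 0, 0, 0, 0, 0, 0.6]

```text
time_s: 23.2
ee_pos: [0.4599, 0.3807, 0.0296]
eef_rot: [0.91, 0.414, 0.001, 0.0]
wrist_force: [-0.6, -0.6, 6.1]
width: 0.446
grip_force: 40.5
```

Run:
```python
from plant import arm
from h import *
go(arm.get_state(),P["K"],.17)
```

```text
t 23.2 pos [0.4599 0.3807 0.0296] units [-6.3685  6.6189 -3.5183] turn [ 0.0081 -0.0177 -0.0014] w 0.45 F 40.5 q1,6 [0.5045 1.2223]
```

>>> carry_out:
  series: [0, 0, -0.4, 0, 0, 0, 0.6, 0, 0, -0.8, 0, 0, 0, 0.6, 0, 0, -0.8, 0, 0, 0, 0.6, 0, 0, -0.7, 0, 0, 0, 0.6, -0.7, 0.7, 0, 0, 0, 0, 0.6, -0.8, 0.8, 0, 0, 0, 0, 0.6, -0.8, 0.8, 0, 0, 0, 0, 0.6, -0.8, 0.8, 0, 0, 0, 0, 0.6, -0.8, 0.8, 0, 0, 0, 0, 0.6, -0.8, 0.8, 0, 0, 0, 0, 0.6]

```text
time_s: 24.2
ee_pos: [0.4768, 0.1134, 0.1364]
eef_rot: [0.91, 0.414, 0.0, 0.0]
wrist_force: [0.2, 0.4, -1.4]
width: 0.447
grip_force: 40.5
```

>>> carry_out:
  series: [-0.8, 0.8, 0, 0, 0, 0, 0.6, -0.5, 0.7, 0, 0, 0, 0, 0.6, -0.3, 0.35, 0, 0, 0, 0, 0.6, 0, 0, 0, 0, 0, 0, 0.6, 0, 0, 0, 0, 0, 0, 0.6]

```text
time_s: 24.7
ee_pos: [0.4902, 0.0182, 0.1362]
eef_rot: [0.911, 0.413, -0.0, -0.0]
wrist_force: [-0.3, 0.7, -0.6]
width: 0.449
grip_force: 40.5
```

Run:
```python
from plant import arm
from h import *
go(arm.get_state(),P["K"],.0355)
```

```text
t 24.7 pos [0.4902 0.0182 0.1362] units [-0.0486  0.0866  2.5162] turn [-0.0049 -0.0007 -0.0116] w 0.45 F 40.5 q1,6 [-0.1914  0.5271]
```

>>> carry_out:
  series: [-0.04, 0.08, 0.5, 0, 0, 0, 0.6, 0, 0, 0.5, 0, 0, 0, 0.6, 0, 0, 0.5, 0, 0, 0, 0.6, 0, 0, 0.5, 0, 0, 0, 0.6, 0, 0, 0.3, 0, 0, 0, 0.6, 0, 0, 0.15, 0, 0, 0, 0.6, 0, 0, 0.05, 0, 0, 0, 0.6, 0, 0, 0, 0, 0, 0, 0.6, 0, 0, 0, 0, 0, 0, 0.6]

```text
time_s: 25.6
ee_pos: [0.4924, 0.0148, 0.0368]
eef_rot: [0.91, 0.414, 0.001, 0.0]
wrist_force: [-0.5, -1.1, -0.9]
width: 0.443
grip_force: 40.5
```

Run:
```python
from plant import arm
from h import *
s=arm.get_state();go(s,P["K"],.0355); print(s["wrist_force"])
```

```text
t 25.6 pos [0.4924 0.0148 0.0368] units [-0.0219 -0.0122  0.0313] turn [ 0.0089 -0.0051 -0.0009] w 0.44 F 40.5 q1,6 [-0.1971  0.5203]
[-0.5249 -1.1153 -0.8918]
```

>>> carry_out:
  series: [-0.02, 0, 0.03, 0, 0, 0, 0.6, 0, 0, 0, 0, 0, 0, 0.6, 0, 0, 0, 0, 0, 0, 0.2, 0, 0, 0, 0, 0, 0, -0.2, 0, 0, 0, 0, 0, 0, -0.6, 0, 0, -0.3, 0, 0, 0, -0.9, 0, 0, -0.8, 0, 0, 0, -1, 0, 0, -1, 0, 0, 0, -1, 0, 0, -1, 0, 0, 0, -1, 0, 0, -1, 0, 0, 0, -1]

```text
time_s: 26.6
ee_pos: [0.4907, 0.0144, 0.201]
eef_rot: [0.91, 0.414, -0.0, -0.0]
wrist_force: [0.0, -0.1, -0.5]
width: 1.001
grip_force: 0.0
```

>>> carry_out:
  series: [-0.8, 0, 0, 0, 0, 0, -1, -1, 0, 0, 0, 0, 0, -1, -1, 0, 0, 0, 0, 0, -1, -1, 0, 0, 0, 0, 0, -1, -1, 0, 0, 0, 0, 0, -1, -0.8, 0, 0, 0, 0, 0, -1, 0, 0, 0, 0, 0, 0, -1, 0, 0, 0, 0, 0, 0, -1]

```text
time_s: 27.4
ee_pos: [0.3438, -0.1548, 0.1994]
eef_rot: [0.911, 0.413, 0.0, 0.0]
wrist_force: [1.0, 0.8, 0.2]
width: 1.003
grip_force: 0.0
```

Run:
```python
from plant import arm
from h import *
go(arm.get_state(),P["K"],.16)
q=arm.capture("side"); cv2.imwrite("pics/s7.png",cv2.resize(q["frame"][100:310,170:420],None,fx=2.8,fy=2.8))
q=arm.capture("top"); cv2.imwrite("pics/t7.png",cv2.resize(q["frame"][80:300,120:430],None,fx=2.5,fy=2.5))
```

```text
t 27.4 pos [ 0.3438 -0.1548  0.1994] units [ 5.6167 -0.0166  0.9865] turn [ 0.0036 -0.0023 -0.0201] w 1.00 F 0.0 q1,6 [-0.7222 -0.0023]
```

View pics/s7.png

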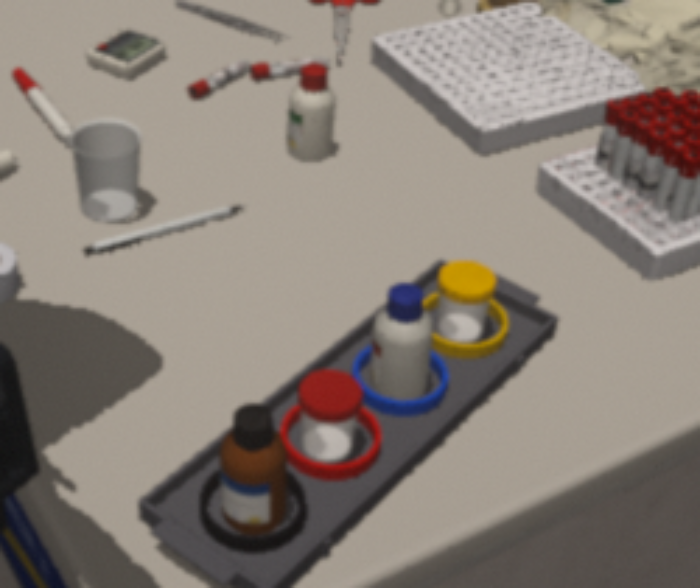

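View pics/t7.png

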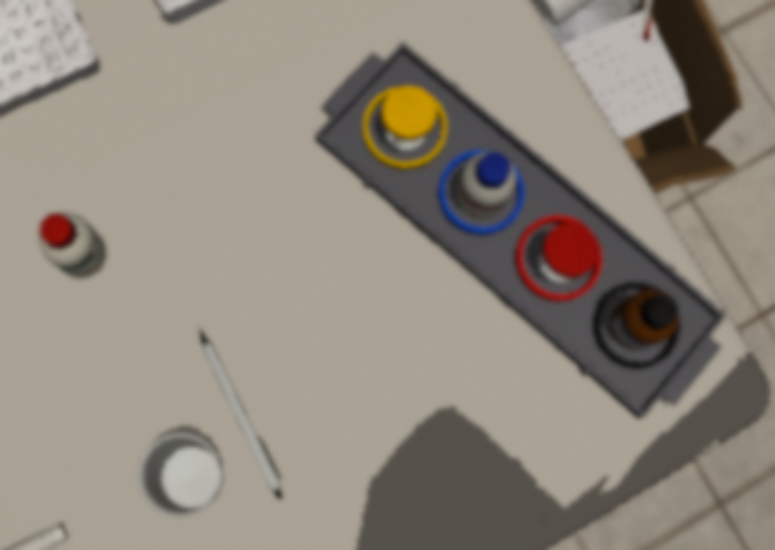

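Both views show all four items upright inside their matching rings. In the side crop they are at yellow (465,310), blue (402,350), red (330,420) and brown (253,480). The red-cap bottle and the beaker haven't moved, and the arm is clear, so I'm handing in.

```bash
python3 -c "
from plant import arm
print(arm.hand_in())"
```

```text
the job is handed in; nothing more can be done
None
```

The job is handed in: the yellow-lid cup, red-lid cup, blue-cap bottle and brown bottle each stand upright in the holder of their colour, with the red-cap bottle and beaker untouched, at about 27.5 s on the robot's clock; no verdict was returned.

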